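# Twist a spring-nut bench stop into the rail and snug the batten

## Task

Fit the bench stop into the rail on the bench, in the free stretch of slot: lower its nut through the slot, push it down against its spring, turn it a quarter turn and let it spring back up so that the nut's grooves catch the rail's lips. Then slide the fitted stop along the rail until it pushes the batten home against the head of the set screw in the wooden end block, leaning on it firmly but gently (about 10 N, a light hand's push), and let go with the stop still touching the batten; move the batten with the stop only, never with the gripper. Do not force anything, and leave the other things on the bench where they are.

Things in the scene. Friction and masses are not known exactly. Their poses are not given: they have to be found in the camera images.
- stop: Bench stop hanging by its collar in a plywood block, the one with a flat steel grip bar on top (the plain dog has a round wooden knob). Origin: centre of the underside of its round black collar; x along grip bar and nut, z up. Sizes in mm. Collar diameter 48, z 0 to 24; bar 44 (x) by 12 (y), z 24 to 56; stem diameter 16, z 0 to -13; nut z -13 to -26. About 0.21 kg.
- stop_nut (a point): Point on the stop's axis at the bottom of the nut's grooves, 17 mm under the collar's underside; same axes as the stop. Steel nut 36.5 mm long (x) by 19.5 wide (y). Two grooves across its top run along y, 4 deep, 9.25 to 15.75 either side of the centre, a 2.5 mm tooth outside each; tooth tops 4 mm above this point, nut's underside 9 mm below.
- stop_foot (a point): Centre of the underside of the sprung round foot below the nut, diameter 16 mm. Extended it is 51 mm under the collar's underside; it can be pushed in 16 mm. The spring pushes with 5.6 N when extended and 0.6 N more per mm.
- rail: Aluminium lipped channel. Origin: mid underside; x along its length to the end block, y across, z up. 440 mm long, 49 wide, 41 high, inside 44 wide, floor at z 3. A cap closes its -x end. From x 50 to 190 two low cheeks, 45 apart, up to z 49, guide the batten. When the stop's foot first touches the floor, its collar's underside is at z 54; when the nut is caught on the lips, at z 50.
- rail_slot (a point): Middle of the slot in the rail's top face, at the rail's mid length, z 41 mm; axes as the rail. Slot 22 mm wide, all along the rail; its edges are lips 3 mm thick turned down to z 33. The nut goes in lengthwise and turns freely only when its teeth are below the lips: collar's underside at z 46 down to 41, where the collar meets the rail.
- rail_end (a point): On the face of the wooden end block (73 mm high, 60 wide) at the rail's +x end, 200 mm from the rail's middle, 11 mm above the rail's top; axes as the rail. Here a set screw's head (diameter 16 mm) stands out 3 to 15 mm towards -x, differently each time and not measured: the batten is home when it meets it. The screw does not give.
- batten: Pine batten 160 mm long (x) by 40 wide (y) by 22 thick, lying lengthwise on top of the rail, 10 to 35 mm short of the set screw; its +x end faces the block, its -x end the free stretch of slot. Origin: centre of its underside. About 0.14 kg, slides easily.
- dog: The other, plain bench dog in the other storage block: round black collar of diameter 44 with a round wooden knob; leave it alone. Origin: centre of the collar's underside.
- block_a: Plywood storage block that holds the stop, 90 (x) by 76 (y) by 56 high, fixed, with a 44 by 27 opening through it, long way along x. Origin: centre of its underside.
- block_b: Plywood storage block that holds the plain dog, 90 by 76 by 56 high, fixed. Origin: centre of its underside.
- mallet: Hammer lying on the right of the bench; leave alone.
- driver: Screwdriver lying on the left of the bench; leave alone.
- glue: Glue bottle, 60 diameter, 170 high, standing at the left back; leave alone. Origin: centre of its base.
- tin: Tin, 76 diameter, 90 high, at the right back; leave alone. Origin: centre of its base.
- offcut: Pine offcut 110 by 45 by 22 on the left; leave alone.
- square: Try square on the right; leave alone.
Things that resemble listed ones, but are neither listed nor needed, are in the scene too. What is shaped like the stop but pink, red or yellow is not meant.

How it is judged (in metres and radians):
On the way, in this order (a step that is already met when the one before it is completed fails the run):
1. the nut is down in the slot, lying along it (z of stop in the frame of rail between 0.038 and 0.0585 m and y of stop in the frame of rail between -0.005 and 0.005 m and angle between the x axis of stop and the x axis of rail, either way round below 0.2 rad and angle between stop's own z axis and vertical below 0.12 rad), for 0.1 s.
2. the nut is turned across the rail and has risen, its grooves on the lips (z of stop in the frame of rail between 0.0485 and 0.0515 m and angle between the x axis of stop and the y axis of rail, either way round below 0.2 rad and angle between stop's own z axis and vertical below 0.12 rad), for 0.2 s.
3. the caught stop presses the batten home against the set screw (contact force between stop and batten above 3 N and x of screw_c0 in the frame of batten below 0.0845 m and z of stop in the frame of rail between 0.0475 and 0.0525 m), for 0.1 s.
At the end, for the whole second after the job is handed in: Stop upright (0.1 rad), nut across the rail (0.2 rad) and caught: collar underside 48.5 to 51.5 mm over the bench. Batten on the rail, straight (0.06 rad), within 8 mm of its middle line and 2 mm of the set screw; collar within 2.5 mm of the batten's end; both at rest (z of stop in the frame of rail between 0.0485 and 0.0515 m and angle between the x axis of stop and the y axis of rail, either way round below 0.2 rad and angle between stop's own z axis and vertical below 0.1 rad and x of screw_c0 in the frame of batten below 0.0845 m and angle between the x axis of batten and the x axis of rail, either way round below 0.06 rad and y of batten in the frame of rail between -0.008 and 0.008 m and z of batten in the frame of rail below 0.044 m and x of stop in the frame of batten above -0.1065 m and linear speed of each of stop, batten below 0.01 m/s); the robot touches nothing.
It fails at once if the batten is crushed by the stop (more than 18 N) (contact force between stop and batten above 18 N).
It fails at once if the stop is forced against the rail (more than 60 N) (contact force between stop and rail above 60 N).
It fails at once if the robot pushes the batten itself (contact force between the arm and batten above 2 N).
It fails at once if the robot's fingers push the batten (contact force between the fingers and batten above 2 N).
It fails at once if another thing on the bench is disturbed (distance of any of dog, mallet, driver, glue, tin, offcut, square from where it was at the start of the episode above 0.015 m).
It also fails if it takes over 64 s, if anything falls off the work surface, if the arm or the gripper's body presses on something with over 40 N, if the wrist force passes 120 N, or if a joint passes its speed limit or range.

## Robot

A 6-joint arm with a two-finger parallel gripper is mounted at the origin on the work surface. World frame = base frame: x ahead of the robot, y to its left, z up, the work surface at z = 0. Lengths are in mm, angles in rad, forces in N, time in s.
With the tool pointing down it reaches from about 300 to 775 mm from the base axis. Payload 14.6 kg.
Tool frame: the origin (TCP) lies on the mounting face of the last link; the fingertips stand 199 mm ahead of it and the grasp point (between the pads) lies 180 mm ahead of it; z points along the fingers, y is the line along which they close (so a half turn about z gives the same grasp; the last joint's range is limited). The gripper opens to 94 mm and grips with 3 to 60 N. Pads are 16 mm wide; open, the fingers measure 119 mm over their backs; the gripper's body (75 mm by 177 mm) begins 78 mm behind the grasp point.
Start: joints at [-1.347, 0.3, 1.521, -0, 1.321, -0.067], TCP at [157.689, -526.901, 404.646] pointing down, gripper open.
Joint ranges: [-3.03, 3.03], [-0.79, 2.21], [0.23, 2.52], [-1.04, 4.18], [0, 3.07], [-2.55, 2.55]. Speed limits (rad/s): [2.22, 2.22, 2.57, 3.14, 3.14, 3.14].

## Interface

Orientations are given as [roll, pitch, yaw] about the fixed x, y, z axes, in that order (R = Rz(yaw) Ry(pitch) Rx(roll)).
In Python, from cell import manip gives the robot as it stands. The module is installed in compiled form; this text tells all that it offers.
- The arm moves only by the shell command python3 -m creep 'ROWS' [FORCE]. ROWS is a JSON object of lists of equal length, an entry for each row: "slide": the shift along the world's x, y, z in cm, a list of three; "turn": the turn about the world's z in rad; "claw": the opening, from 0 (shut) to 1 (fully open). A call has 1 to 8 rows; each row shifts and turns the commanded pose from where the row before left it; what a row does not reach is not made up. A row lasts 1/8 s, in which the tool goes at most 62.5 mm and 10.7 degrees, less where a joint would pass 70% of its speed; a pose out of reach is approached as far as the arm can. A call with a gripper value outside its range is refused whole. The fingers move at their own pace and stop on an object; FORCE is the grip in N (left out, the last holds). Time passes only in rows, so rows that do not move let the fingers close. It gives the time, the measured TCP pose, the force, the opening and the grip force at its end, in the units of the state.
- manip.read_state(): the state, without advancing time (a new reading comes with each control period).
- manip.camera(name): name is "scene" or "top" or "wrist"; returns (picture, depth): 420x560x3 uint8, red, green, blue; 420x560 float32, mm along the optical axis (not along the pixel's ray), 0 where there is no reading.
- manip.calibration(name): a dict with "intrinsics" (3x3 intrinsics, pixels), "k1" (the pictures are not rectified: a ray, as slopes to the right and down, at radius r is drawn at 1 + k1 r^2 times it, then the intrinsics apply), "pose" (4x4, takes a point from camera to world coordinates). Camera axes: x right, y up, looking along -z (the intrinsics and any distortion apply to the point x, -y, -z); pixel columns grow to the right and rows downward; lengths in mm; the calibration is good to about 2 mm. A picture is of the moment at which its call begins: read the wrist's pose just before it. calibration takes no time and is no camera call; for the wrist camera it gives the pose at the moment of the call.
- manip.sign_off(): hands the job in; it is judged then, once.
Trained networks look in the newest picture that a camera, given by its name, has taken for a name from the list of things; names that differ only in an ending like _2 or _b are one class to them, and where a whole thing is asked for, a point or a joint stands for the part that bears it (a point fixed in the world has none). Each returns a list of dicts, best first, with "score" (0 to 1); they miss things now and then, are a little off and sometimes report something else, mostly with a low value. They report only what shows in the picture. A call takes as long as a camera call. They do not tell look-alikes from the thing itself.
- manip.cut_out(query, camera): "mask" (420x560 bool, what is visible of it) and "position" ([column, row] in pixels, amid what is visible of it).
The state is a dict: "clock": time; "joints": joint angles; "qd": joint speeds; "effort": joint torques, N m; "eef_pos": TCP position; "eef_rot": TCP orientation; "wrist_force": force on the tool from outside, world axes, zero at the start; "moment": the same for the moment, N m; "finger_gap": finger opening in mm; "finger_force": force on a finger pad.
Only numpy, scipy, OpenCV 4.12 (cv2) and the standard library are available. Lean on these libraries where they do the work, as an engineer would, in place of code of your own. Each camera call takes 0.05 s, during which the arm holds its last target. There are 200 camera calls.

## Working session

There is one attempt and no reset: what is moved stays moved. The work goes in short steps, Python scripts to look and compute and a shell command to move; the robot and the scene stay as the last step left them, time stands still between calls to the robot, and variables do not carry over. Pictures are saved under pics/ and viewed, at most 10 in all, crops included, and the job is handed in when it is done.

```bash
mkdir -p pics
cat > h.py <<'E'
import numpy as np, cv2
from cell import manip
def world(cam, px, z=None, depth=None, cal=None):
    c=cal or manip.calibration(cam); K=np.array(c["intrinsics"]);k1=c["k1"];P=np.array(c["pose"])
    px=np.atleast_2d(np.array(px,float))
    d=np.stack([(px[:,0]-K[0,2])/K[0,0],(px[:,1]-K[1,2])/K[1,1]],1)
    u=d.copy()
    for _ in range(20): u=d/(1+k1*(u**2).sum(1,keepdims=True))
    ray=np.stack([u[:,0],-u[:,1],-np.ones(len(u))],1)
    if depth is not None: s=np.atleast_1d(depth)[:,None]; return (ray*s)@P[:3,:3].T+P[:3,3]
    w=ray@P[:3,:3].T; s=(z-P[2,3])/w[:,2]
    return w*s[:,None]+P[:3,3]
def cloud(cam,dep,mask=None,cal=None):
    m=dep>0
    if mask is not None: m&=mask
    v,u=np.nonzero(m); return world(cam,np.stack([u,v],1),depth=dep[v,u],cal=cal)
def save(n,im): cv2.imwrite("pics/"+n+".png",cv2.cvtColor(im,cv2.COLOR_RGB2BGR))
E
python3 - <<'E'
from h import *
np.set_printoptions(precision=1,suppress=True)
ims=[]
for cam in("scene","top"):
    im,d=manip.camera(cam); save(cam+"0",im)
    print(cam,np.array(manip.calibration(cam)["pose"])[:3])
    for q in("stop","rail","batten","dog","block_a","rail_end"):
        for r in manip.cut_out(q,cam)[:3]:
            c=cloud(cam,d,r["mask"]); 
            if len(c): print(q,round(r["score"],2),np.round(r["position"]),np.median(c,0),c.min(0),c.max(0),len(c))
print(manip.read_state())
E
```

```text
scene [[   0.7   -0.5    0.5 1269.1]
 [   0.7    0.5   -0.5 -752. ]
 [   0.     0.7    0.7 1000.8]]
stop 0.85 [269. 169.] [352.9 126.9  75.1] [324.9 107.6   6.7] [372.8 144.8 111.8] 267
stop 0.83 [308. 160.] [421.  247.5  71. ] [305.4 230.7  -2.2] [440.7 379.9 111.3] 255
stop 0.71 [253. 189.] [406.5  20.6  70.7] [281.   -0.3  -4.9] [425.8 129.7 110.3] 294
rail 0.79 [281. 248.] [626.8 -84.2  15.6] [ 508.4 -323.8   -4.3] [717.2 209.5  93.2] 4111
batten 0.84 [312. 220.] [632.   34.9  62.3] [592.2 -39.2  15.2] [663.8 127.1  69.7] 665
batten 0.5 [294. 195.] [487.6 111.6  41.5] [406.6  81.9  -2.2] [514.3 209.9  62.1] 594
dog 0.63 [224. 218.] [ 456.6 -156.9   77. ] [ 429.5 -173.8   56.5] [ 473.6 -129.1  101.9] 181
block_a 0.73 [293. 192.] [486.9 111.5  41.4] [399.8  81.9   1.6] [513.9 166.7  62.1] 572
block_a 0.69 [224. 233.] [ 481.4 -172.3   47.1] [ 391.3 -202.2   -1.9] [ 503.4 -111.1   76.3] 777
rail_end 0.91 [280. 247.] [626.  -84.8  15.5] [ 503.6 -323.8   -6.2] [717.2 207.9  93.2] 4218
rail_end 0.54 [178. 349.] [ 658.4 -494.5    8.7] [ 567.3 -525.2   -4.5] [ 787.3 -404.3   25.1] 1761
to
[... 774 characters left out ...]
9.3   -4.3] [ 498.3 -106.1   79.2] 1089
block_a 0.83 [224. 244.] [454.3 127.4  55.6] [399.7  84.   -6.4] [513.4 194.3 110.4] 991
rail_end 0.82 [304. 188.] [597.7 -71.7   6.6] [ 505.8 -289.    -4.8] [708.9 216.   78.1] 7044
rail_end 0.72 [214. 247.] [451.8 130.   81.6] [429.4 110.7  59.3] [473.1 158.  115.6] 355
{'clock': 0.7, 'joints': array([-1.3,  0.3,  1.5,  0. ,  1.3, -0.1]), 'qd': array([-0., -0.,  0., -0.,  0., -0.]), 'effort': array([ -0. , -53.2, -35.3,   0.1,   0. ,   0. ]), 'eef_pos': array([ 157.7, -526.9,  404.6]), 'eef_rot': array([-3.1, -0. ,  0.3]), 'wrist_force': array([ 0. ,  0.2, -0.4]), 'moment': array([ 0., -0., -0.]), 'finger_force': 0.0, 'finger_gap': 94.02762187750086}
```

View pics/top0.png

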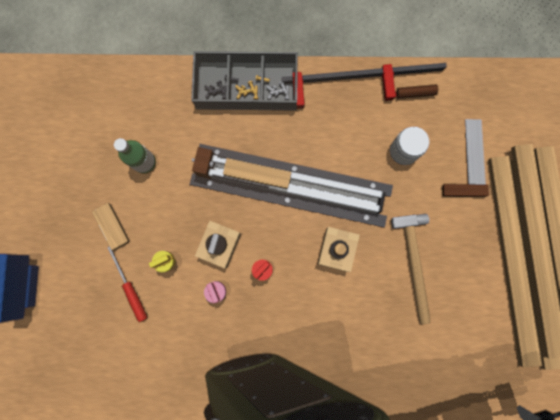

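View pics/scene0.png

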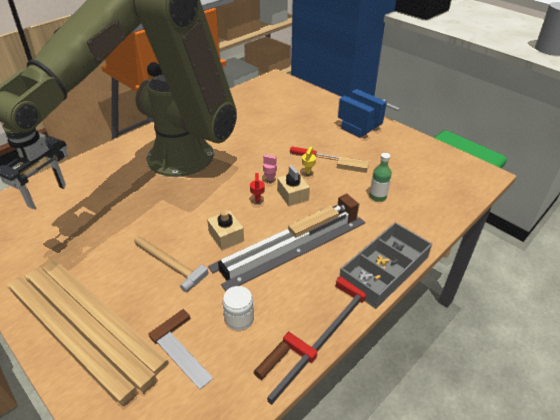

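Top view: stop with its grey bar is in block_a at px (217,244). The rail runs from px (383,195) to the end block at (203,162). The batten is at (257,175) and the dog at (340,248). Next I move above the stop for a close look.

```bash
python3 -m creep '{"slide":[[1.8,4.1,0],[1.8,4.1,0],[1.8,4.1,0],[1.8,4.1,0],[1.8,4.1,0],[1.8,4.1,0],[1.8,4.1,0],[1.8,4.1,0]],"turn":[0,0,0,0,0,0,0,0],"claw":[1,1,1,1,1,1,1,1]}'
python3 -m creep '{"slide":[[1.8,4.1,0],[1.8,4.1,0],[1.8,4.1,0],[1.8,4.1,0],[1.8,4.1,0],[1.8,4.1,0],[1.8,4.1,0],[0,0,0]],"turn":[0,0,0,0,0,0,0,0],"claw":[0.6,0.6,0.6,0.6,0.6,0.6,0.6,0.6]}'
python3 - <<'E'
from h import *
np.set_printoptions(precision=3,suppress=True)
s=manip.read_state();print(s["eef_pos"],s["eef_rot"],s["joints"])
cal=manip.calibration("wrist");print(cal)
im,d=manip.camera("wrist");save("w1",im);np.savez("w1.npz",im=im,d=d,pose=cal["pose"])
for q in("stop","stop_nut","block_a"):
    for r in manip.cut_out(q,"wrist")[:3]:
        c=cloud("wrist",d,r["mask"],cal)
        if len(c): print(q,round(r["score"],2),r["position"],np.median(c,0),c.min(0),c.max(0))
im,d=manip.camera("top");save("top1",im);np.savez("t1.npz",im=im,d=d)
save("top1c",cv2.resize(im[120:300,150:410],None,fx=3,fy=3,interpolation=cv2.INTER_CUBIC))
E
```

```text
clock: 1.7
eef_pos: [301.9, -197.5, 404.9]
eef_rot: [3.141, -0.0, 0.291]
wrist_force: [0.1, -0.3, 0.7]
finger_gap: 94.2
finger_force: 0.0
clock: 2.7
eef_pos: [428.1, 89.9, 404.4]
eef_rot: [-3.141, 0.0, 0.294]
wrist_force: [-0.3, -0.9, -0.1]
finger_gap: 56.2
finger_force: 0.0
[428.114  89.92  404.398] [-3.141  0.     0.294] [0.123 0.046 1.819 0.    1.277 1.4  ]
{'intrinsics': array([[347.423,   0.   , 280.396],
       [  0.   , 347.423, 205.924],
       [  0.   ,   0.   ,   1.   ]]), 'k1': 0.023998517973253208, 'pose': array([[  0.289,   0.917,   0.274, 507.081],
       [ -0.957,   0.277,   0.082, 114.451],
       [ -0.001,  -0.286,   0.958, 385.056],
       [  0.   ,   0.   ,   0.   ,   1.   ]])}
stop 0.89 [215.3, 243.0] [361.884 138.638  74.683] [295.874 108.867  -1.034] [425.854 168.345 230.283]
stop 0.85 [327.6, 235.9] [407.256  35.996  76.015] [334.165 -27.559  -1.083] [447.612  65.615 214.592]
stop 0.66 [242.6, 157.1] [456.05  133.135  81.02 ] [423.446 110.397  54.925] [477.965 162.53  114.821]
stop_nut 0.96 [99.9, 157.1] [418.193 250.556  75.983] [359.375 232.57   -0.646] [436.747 336.199 109.992]
stop_nut 0.8 [328.1, 238.5] [407.282  36.182  76.046] [333.831 -27.559  -1.083] [447.746  65.765 219.957]
stop_nut 0.76 [218.7, 241.3] [361.884 137.253  74.406] [327.634 110.081  -1.399] [427.751 157.264 237.084]
block_a 0.74 [493.5, 222.2] [ 457.247 -124.842   55.799] [ 376.028 -236.487   -1.379] [ 501.046 -104.618   77.823]
```

View pics/w1.png

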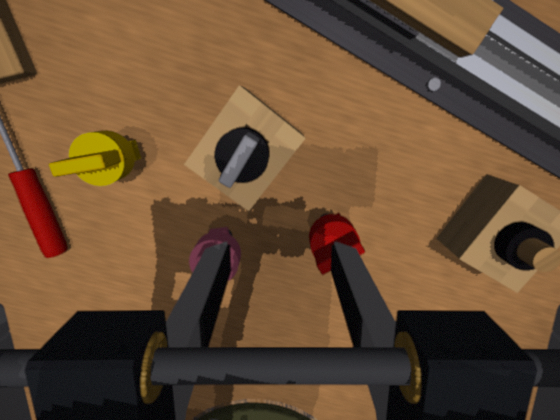

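The wrist view shows the stop at px (242,155), its bar running from (225,180) to (252,140). I'll measure the bar's top face and axis, and the rail, from depth.

Run:
```python
from h import *
np.set_printoptions(precision=3,suppress=True)
c=lambda cam:dict(manip.calibration(cam))
w=np.load("w1.npz");t=np.load("t1.npz")
cw=c("wrist");cw["pose"]=w["pose"]
for n,cam,cal,D in(("w","wrist",cw,w),("t","top",c("top"),t)):
    P=cloud(cam,D["d"],cal=cal)
    near=P[np.hypot(P[:,0]-454,P[:,1]-130)<40]
    top=near[(near[:,2]>105)&(near[:,2]<118)]
    col=near[(near[:,2]>75)&(near[:,2]<86)]
    (cx,cy),sz,a=cv2.minAreaRect(top[:,:2].astype(np.float32))
    print(n,"bar",len(top),top.mean(0),(cx,cy),sz,a)
    q=top[:,:2]-top[:,:2].mean(0);v=np.linalg.svd(q,full_matrices=False)[2][0];print(" axis yaw",np.arctan2(v[1],v[0]))
    print(" collar",cv2.minEnclosingCircle(col[:,:2].astype(np.float32)),col[:,2].mean())
    b=near=P[(np.hypot(P[:,0]-454,P[:,1]-130)<60)&(abs(P[:,2]-56)<5)]
    print(" block",cv2.minAreaRect(b[:,:2].astype(np.float32)))
P=cloud("top",t["d"],cal=c("top"))
# rail top
m=(abs(P[:,2]-41)<5)&(P[:,0]>540)&(P[:,0]<680)&(P[:,1]>-290)&(P[:,1]<-30)
R=P[m];print("rail",len(R),R.mean(0),cv2.minAreaRect(R[:,:2].astype(np.float32)))
b=P[(abs(P[:,2]-63)<5)&(P[:,0]>570)&(P[:,0]<680)&(P[:,1]>-60)&(P[:,1]<150)]
print("batten",len(b),b.mean(0),cv2.minAreaRect(b[:,:2].astype(np.float32)))
```

```text
w bar 840 [455.101 134.142 112.279] (454.1568908691406, 134.4491424560547) (11.946648597717285, 43.87188720703125) 74.79256439208984
 axis yaw 2.8754930652573174
 collar ((453.9865417480469, 134.52813720703125), 24.051252365112305) 80.55317883571489
 block ((454.9757080078125, 134.93716430664062), (75.81397247314453, 90.2336654663086), 69.10687255859375)
t bar 0 [nan nan nan] (0.0, 0.0) (0.0, 0.0) 0.0<stdin>:12: RuntimeWarning: Mean of empty slice.
  ret = um.true_divide(
<stdin>:13: RuntimeWarning: Mean of empty slice.
Traceback (most recent call last):
IndexError: index 0 is out of bounds for axis 0 with size 0
```

View pics/top1c.png

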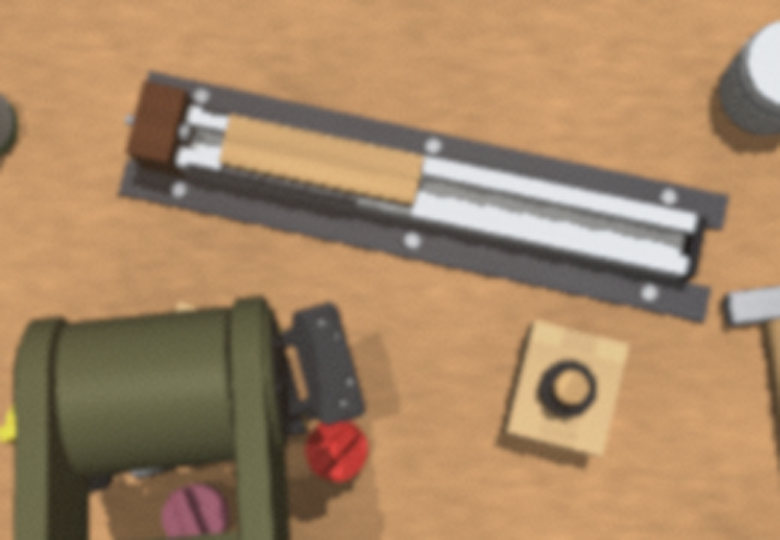

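Stop axis is at (454,134.5) with bar yaw -0.266; collar 80.6 and bar top 112.3 match what they should be. I'll approach and grasp it.

```bash
python3 -m creep '{"slide":[[0.65,1.1,0],[0.65,1.1,0],[0.65,1.1,0],[0.64,1.16,0],[0,0,-3],[0,0,-3],[0,0,0],[0,0,0]],"turn":[-0.14,-0.14,-0.14,-0.14,0,0,0,0],"claw":[0.5,0.5,0.5,0.5,0.5,0.5,0.5,0.5]}'
python3 - <<'E'
from h import *
np.set_printoptions(precision=3,suppress=True)
cal=manip.calibration("wrist");im,d=manip.camera("wrist")
P=cloud("wrist",d,cal=cal)
near=P[np.hypot(P[:,0]-454,P[:,1]-134)<32]
for lo,hi in((105,118),(75,86)):
    t=near[(near[:,2]>lo)&(near[:,2]<hi)]
    print(len(t),t[:,2].mean(),cv2.minAreaRect(t[:,:2].astype(np.float32)),cv2.minEnclosingCircle(t[:,:2].astype(np.float32)))
print(manip.read_state()["eef_pos"],manip.read_state()["joints"])
R=P[(abs(P[:,2]-41)<4)&(P[:,0]>540)];print("rail",len(R),R.min(0) if len(R) else 0,R.max(0) if len(R) else 0)
E
```

```text
clock: 3.95
eef_pos: [453.8, 132.3, 346.0]
eef_rot: [-3.141, -0.001, -0.27]
wrist_force: [0.3, -0.3, -0.3]
finger_gap: 46.7
finger_force: 0.0
1135 112.23093346012554 ((454.341064453125, 134.50827026367188), (11.405789375305176, 44.14899444580078), 74.64799499511719) ((454.57568359375, 134.86260986328125), 22.29528045654297)
2151 80.48848983690996 ((454.74072265625, 133.92849731445312), (47.18703842163086, 46.72578811645508), 74.42155456542969) ((454.11505126953125, 134.37469482421875), 24.224803924560547)
[453.823 132.402 346.078] [ 0.206  0.189  1.804 -0.     1.147  2.047]
rail 163 [619.434 163.807  37.097] [627.03  198.826  44.91 ]
```

```bash
python3 -m creep '{"slide":[[0.05,0.2,-2],[0,0,-2],[0,0,-1.6],[0,0,-0.6],[0,0,0],[0,0,0],[0,0,0],[0,0,0]],"turn":[0,0,0,0,0,0,0,0],"claw":[0.5,0.5,0.5,0.5,0.5,0,0,0]}' 45
python3 -m creep '{"slide":[[0,0,0],[0,0,0],[0,0,0],[0,0,0]],"turn":[0,0,0,0],"claw":[0,0,0,0]}' 45
```

```text
clock: 5.0
eef_pos: [454.1, 134.7, 282.9]
eef_rot: [-3.141, -0.0, -0.269]
wrist_force: [-0.3, 0.2, -1.1]
finger_gap: 20.6
finger_force: 0.0
clock: 5.5
eef_pos: [454.1, 134.7, 282.7]
eef_rot: [-3.142, -0.0, -0.269]
wrist_force: [-1.5, -0.9, 1.7]
finger_gap: 11.4
finger_force: 45.0
```

```bash
python3 -m creep '{"slide":[[0,0,2],[0,0,3],[0,0,3],[0,0,2],[2.4,-3.5,0],[2.4,-3.5,0],[2.4,-3.5,0],[2.4,-3.5,0]],"turn":[0,0,0,0.17,0.18,0.18,0.18,0.18],"claw":[0,0,0,0,0,0,0,0]}' 45
python3 -m creep '{"slide":[[2.0,-3.5,0],[2.0,-3.5,0],[0,0,0],[0,0,0],[0,0,0],[0,0,0]],"turn":[0.18,0.18,0.18,0.18,0,0],"claw":[0,0,0,0,0,0]}' 45
python3 - <<'E'
from h import *
np.set_printoptions(precision=3,suppress=True)
cal=manip.calibration("wrist");im,d=manip.camera("wrist");save("w3",im);np.savez("w3.npz",im=im,d=d,pose=cal["pose"])
P=cloud("wrist",d,cal=cal)
i2,d2=manip.camera("top");np.savez("t3.npz",im=i2,d=d2);save("t3",i2)
print(manip.read_state()["eef_pos"],manip.read_state()["eef_rot"])
for lo,hi,n in((38,44.5,"rail"),(60,67,"batten"),(69,77,"end")):
    R=P[(P[:,2]>lo)&(P[:,2]<hi)&(P[:,0]>520)&(P[:,0]<700)&(P[:,1]<220)&(P[:,1]>-300)]
    if len(R)>20: print(n,len(R),R[:,2].mean(),R.min(0),R.max(0),cv2.minAreaRect(R[:,:2].astype(np.float32)))
E
```

```text
clock: 6.5
eef_pos: [550.7, -6.5, 382.3]
eef_rot: [-3.141, 0.0, 0.627]
wrist_force: [1.0, -0.1, -1.3]
finger_gap: 11.8
finger_force: 45.0
clock: 7.25
eef_pos: [590.1, -75.2, 382.5]
eef_rot: [-3.141, 0.0, 1.337]
wrist_force: [-0.5, 0.7, -0.9]
finger_gap: 12.1
finger_force: 45.0
[590.065 -75.2   382.593] [-3.141 -0.     1.338]
rail 2762 41.563056695729 [ 542.017 -242.729   38.067] [654.867  87.098  44.449] ((599.317626953125, -81.53762817382812), (335.4481201171875, 48.9095344543457), 78.30256652832031)
batten 7340 63.63541823979716 [590.679 -37.104  60.622] [650.969  81.284  66.236] ((621.0914916992188, 21.809791564941406), (113.90806579589844, 40.0408935546875), 78.5041732788086)
```

View pics/w3.png

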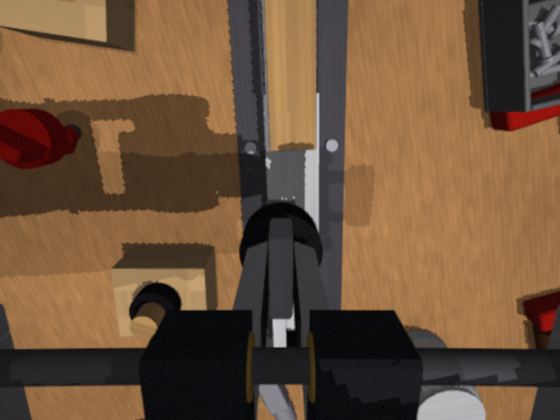

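The wrist view shows the rail along column ~290, the batten's near end at row ~148, and the held stop's collar at (280,240). Next I measure the held collar against the rail line in the same picture.

Run:
```python
from h import *
np.set_printoptions(precision=3,suppress=True)
w=np.load("w3.npz");cal=dict(manip.calibration("wrist"));cal["pose"]=w["pose"]
P=cloud("wrist",w["d"],cal=cal);T=np.array([590.065,-75.2])
near=P[(np.hypot(P[:,0]-T[0],P[:,1]-T[1])<60)]
for lo,hi in((172,186),):
    t=near[(near[:,2]>lo)&(near[:,2]<hi)];print(len(t),t.mean(0),cv2.minEnclosingCircle(t[:,:2].astype(np.float32)))
print(np.histogram(near[:,2],bins=np.arange(100,230,8)))
a=np.radians(78.4);u=np.array([np.cos(a),np.sin(a)]);n=np.array([-u[1],u[0]])
# both rail edges, away from batten; also slot edges
for lab,cam,D,c in(("wrist","wrist",w,cal),("top","top",np.load("t3.npz"),None)):
    Q=cloud(cam,D["d"],cal=c)
    r=Q[(abs(Q[:,2]-41)<3.5)]; s=(r[:,:2]-[599.3,-81.5])@u; o=(r[:,:2]-[599.3,-81.5])@n
    m=(s>-180)&(s<45)&(abs(o)<40)
    for x0 in range(-180,45,25):
        k=m&(s>=x0)&(s<x0+25)
        if k.sum()>10: print(lab,x0,k.sum(),o[k].min(),o[k].max(),np.histogram(o[k],bins=np.arange(-28,29,4))[0])
    b=Q[abs(Q[:,2]-63)<4]; s=(b[:,:2]-[599.3,-81.5])@u; o=(b[:,:2]-[599.3,-81.5])@n;m=(abs(o)<30)&(s>20)&(s<230)
    print(lab,"batten",np.percentile(s[m],[0,1,99,100]),np.percentile(o[m],[1,99]))
    e=Q[abs(Q[:,2]-73)<3]; s=(e[:,:2]-[599.3,-81.5])@u; o=(e[:,:2]-[599.3,-81.5])@n;m=(abs(o)<40)&(s>200)&(s<330)
    if m.sum()>10: print(lab,"end block",np.percentile(s[m],[1,99]),np.percentile(o[m],[1,99]))
```

```text
1889 [592.243 -61.248 179.754] ((589.3037719726562, -73.45533752441406), 24.097293853759766)
(array([   0,    0,    0,   28,   68,    6,    5,  227,  256,  803, 1141,
        336,  425, 1297, 1618,  532]), array([100, 108, 116, 124, 132, 140, 148, 156, 164, 172, 180, 188, 196,
       204, 212, 220, 228]))
wrist -180 120 11.697084409585 24.07329944239701 [ 0  0  0  0  0  0  0  0  0  9 31 41 37  2]
wrist -155 229 11.109094812278412 24.56089552965793 [ 0  0  0  0  0  0  0  0  0 17 71 62 67 12]
wrist -30 208 -24.454907602004084 -11.701227465796412 [25 83 57 36  7  0  0  0  0  0  0  0  0  0]
wrist -5 672 -24.485896688662063 24.41970223111794 [ 25 103 103 111  40   0   0   0   0  29  85  82  87   7]
wrist 20 778 -24.4381354150049 24.283216964774684 [ 27 105 114 122  26   0   0   0   0  37 113 114 113   7]
wrist batten [ 48.656  50.302 161.02  162.51 ] [-19.678  18.98 ]
top -180 129 -23.685248450323005 25.69368890437587 [ 0 17 12 14 11  4  4  4  3  5 16 18 15  6]
top -155 104 -23.643216896984324 25.730170950638396 [ 0 11 18 13  8  0  0  0  0  1 16 15 14  8]
top -130 107 -24.23787029703352 25.239165975656146 [ 1 14 14 15  9  0  0  0  0  2 15 17 15  5]
top -105 29 -23.208692402344887 24.647666387753652 [0 4 5 5 3 0 0 0 0 0 4 3 3 2]
top -55 11 -22.736285716390856 -17.301028561888643 [0 6 5 0 0 0 0 0 0 0 0 0 0 0]
top batten [ 53.839  58.015 206.982 208.044] [-19.561  20.107]
top end block [244.448 279.521] [-28.962  29.822]
```

```bash
python3 -m creep '{"slide":[[0.36,-0.8,-1.5],[0.36,-0.8,-1.5],[0,0,-1.5],[0,0,-1.1],[0,0,0],[0,0,0]],"turn":[0.015,0.015,0,0,0,0],"claw":[0,0,0,0,0,0]}' 45
cat > m.py <<'E'
from h import *
np.set_printoptions(precision=3,suppress=True)
s=manip.read_state();T=s["eef_pos"][:2];print("tcp",s["eef_pos"],s["eef_rot"],s["wrist_force"])
cal=manip.calibration("wrist");im,d=manip.camera("wrist");P=cloud("wrist",d,cal=cal)
a=np.radians(78.4);u=np.array([np.cos(a),np.sin(a)]);n=np.array([-u[1],u[0]]);O=np.array([599.3,-81.5])
S=(P[:,:2]-O)@u;N=(P[:,:2]-O)@n;Z=P[:,2]
print("tcp s,n",(T-O)@u,(T-O)@n)
zt=s["eef_pos"][2]-226.7+24
m=(abs(Z-zt)<5)&(np.hypot(*(P[:,:2]-T).T)<32)
(c,r)=cv2.minEnclosingCircle(np.stack([S,N],1)[m].astype(np.float32));print("collar s,n",c,r,Z[m].mean(),zt)
m=(abs(Z-41)<3)&(S>-5)&(S<43)&(abs(N)<27);print("rail n",m.sum(),np.percentile(N[m],[0.5,99.5]),Z[m].mean())
g=N[m];print("slot edges",g[g<0].max() if (g<0).any() else 0,g[g>0].min() if (g>0).any() else 0)
m=(abs(Z-63)<3)&(S>10)&(abs(N)<25);print("batten",np.percentile(S[m],[0,1,99.9]),np.percentile(N[m],[.5,99.5]),Z[m].mean())
import sys; save(sys.argv[1],im)
E
python3 m.py w4
```

```text
clock: 8.1
eef_pos: [597.4, -91.2, 327.2]
eef_rot: [3.141, -0.0, 1.371]
wrist_force: [-0.2, -0.6, -1.8]
finger_gap: 11.6
finger_force: 45.0
tcp [597.384 -91.161 327.166] [ 3.141 -0.     1.371] [-0.162 -0.612 -1.806]
tcp s,n -9.8488878888001 -0.06530925476034574
collar s,n (-8.211037635803223, 0.8389370441436768) 24.10267448425293 124.7015506705596 124.46578409500597
rail n 2091 [-24.524  24.241] 41.55087977786191
slot edges -11.157167006159835 10.8166105097933
batten [ 48.542  49.518 134.367] [-20.191  19.112] 63.628189158837934
```

View pics/w4.png

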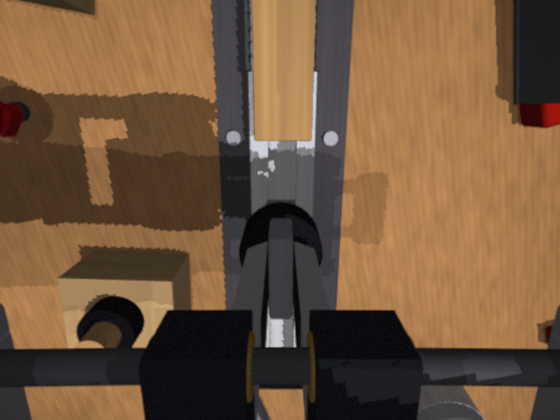

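The wrist view shows the collar at (282,240) over the slot, and the batten end at row 140, about 34 mm from the collar. Measured together, the collar sits ~1 mm to the +n side, so I shift 0.7 mm back and lower it, feeling for contact.

```bash
python3 -m creep '{"slide":[[0.07,-0.01,-1],[0,0,-1],[0,0,-1],[0,0,0],[0,0,-0.2],[0,0,-0.2],[0,0,-0.2],[0,0,0]],"turn":[0,0,0,0,0,0,0,0],"claw":[0,0,0,0,0,0,0,0]}' 45
python3 m.py w5
```

```text
clock: 9.15
eef_pos: [598.0, -91.4, 290.5]
eef_rot: [-3.141, -0.0, 1.371]
wrist_force: [-0.7, 0.2, -1.7]
finger_gap: 12.0
finger_force: 45.0
tcp [597.967 -91.393 290.546] [-3.141 -0.     1.371] [-0.674  0.179 -1.665]
tcp s,n -9.958759952043634 -0.6829445994236285
collar s,n (-8.305026054382324, 0.489723265171051) 24.003799438476562 88.08432767946398 87.84557028801515
rail n 2495 [-24.554  24.193] 41.53117351817838
slot edges -0.5657103614460192 0.11206643664342165
batten [ 10.318  49.402 125.178] [-20.228  19.095] 63.63402104216871
```

No contact force with the nut's underside at 38 mm, below the rail top, so the nut is in the slot. I continue down and compress the spring.

```bash
python3 -m creep '{"slide":[[0,0,-0.3],[0,0,-0.3],[0,0,-0.2],[0,0,0]],"turn":[0,0,0,0],"claw":[0,0,0,0]}' 45
python3 -m creep '{"slide":[[0,0,-0.2],[0,0,-0.2],[0,0,0]],"turn":[0,0,0],"claw":[0,0,0]}' 45
python3 -m creep '{"slide":[[0,0,-0.3],[0,0,-0.3],[0,0,0]],"turn":[0,0,0],"claw":[0,0,0]}' 45
```

```text
clock: 9.7
eef_pos: [598.0, -91.4, 282.4]
eef_rot: [-3.141, -0.0, 1.371]
wrist_force: [-0.5, 0.2, -0.6]
finger_gap: 11.7
finger_force: 45.0
clock: 10.07
eef_pos: [598.1, -91.4, 279.1]
eef_rot: [3.141, 0.0, 1.371]
wrist_force: [-0.4, 0.6, 4.1]
finger_gap: 11.6
finger_force: 45.0
clock: 10.45
eef_pos: [598.1, -91.4, 273.3]
eef_rot: [3.141, 0.0, 1.371]
wrist_force: [-1.9, -0.3, 8.7]
finger_gap: 11.8
finger_force: 45.0
```

```bash
python3 -m creep '{"slide":[[0,0,-0.3],[0,0,0],[0,0,0],[0,0,0]],"turn":[0,0,-0.1,-0.1],"claw":[0,0,0,0]}' 45
python3 -m creep '{"slide":[[0,0,0],[0,0,0],[0,0,0],[0,0,0]],"turn":[-0.15,-0.15,-0.15,0],"claw":[0,0,0,0]}' 45
```

```text
clock: 10.95
eef_pos: [598.3, -91.4, 270.8]
eef_rot: [3.139, -0.0, 1.168]
wrist_force: [-1.1, 1.7, 9.0]
finger_gap: 11.5
finger_force: 45.0
clock: 11.45
eef_pos: [598.3, -91.4, 270.9]
eef_rot: [3.139, -0.002, 0.719]
wrist_force: [-0.4, -0.2, 10.3]
finger_gap: 11.6
finger_force: 45.0
```

```bash
python3 -m creep '{"slide":[[0,0,0],[0,0,0],[0,0,0],[0,0,0],[0,0,0],[0,0,0],[0,0,0]],"turn":[-0.15,-0.15,-0.15,-0.15,-0.15,-0.17,0],"claw":[0,0,0,0,0,0,0]}' 45
python3 -c "
from h import *
s=manip.read_state();print(s['eef_pos'],s['eef_rot'],s['moment'],s['joints'])"
python3 m.py w6
```

```text
clock: 12.32
eef_pos: [598.4, -91.5, 271.0]
eef_rot: [-3.142, -0.003, -0.202]
wrist_force: [-0.2, 0.1, 9.2]
finger_gap: 11.7
finger_force: 45.0
[598.3572339  -91.46778654 270.9836547 ] [-3.14153599e+00 -2.96220474e-03 -2.01865233e-01] [ 0.12077838 -0.01420463 -0.00485602] [-2.12202882e-01  5.55233736e-01  1.48589227e+00  9.80665134e-05
  1.09750519e+00  1.56041402e+00]
tcp [598.357 -91.468 270.984] [-3.142 -0.003 -0.202] [-0.221  0.139  9.19 ]
tcp s,n -9.9537664347854 -1.0807914630609954
collar s,n (-9.80605411529541, -1.9975857734680176) 24.155460357666016 68.6478156520674 68.28365469617103
rail n 2186 [-25.17   24.635] 41.50033000103412
slot edges -10.753685935923496 9.774136434741244
batten [ 10.205  48.456 155.75 ] [-20.889  19.06 ] 63.66312923675752
```

The turn went freely: yaw is right and the lateral forces are near zero. The collar now measures ~1.7 mm to the -n side of the slot centre, so I centre it and let it rise.

```bash
python3 -m creep '{"slide":[[-0.16,0.03,0],[0,0,0],[0,0,0.2],[0,0,0.2],[0,0,0]],"turn":[0,0,0,0,0],"claw":[0,0,0,0,0]}' 45
python3 m.py w7
```

```text
clock: 13.0
eef_pos: [596.9, -91.2, 275.0]
eef_rot: [-3.142, -0.004, -0.199]
wrist_force: [2.2, -0.2, 7.2]
finger_gap: 11.7
finger_force: 45.0
tcp [596.885 -91.196 275.022] [-3.142 -0.004 -0.199] [ 2.23  -0.155  7.156]
tcp s,n -9.984064551665586 0.4162610758364352
collar s,n (-9.785247802734375, -0.6772807836532593) 24.16142463684082 72.68764730747411 72.3224685899005
rail n 2163 [-25.219  24.149] 41.480322375557655
slot edges -11.108184465888856 9.864870558855323
batten [ 10.243  48.493 158.41 ] [-20.965  18.672] 63.66184888517388
```

```bash
python3 -m creep '{"slide":[[0,0,0.1],[0,0,0.06],[0,0,0],[0,0,0]],"turn":[0,0,0,0],"claw":[0,0,0,0]}' 45
python3 -m creep '{"slide":[[0,0,0.05],[0,0,0],[0,0,0]],"turn":[0,0,0],"claw":[0,0,0]}' 45
```

```text
clock: 13.55
eef_pos: [596.8, -91.2, 276.4]
eef_rot: [3.142, -0.003, -0.199]
wrist_force: [1.7, -1.0, 6.8]
finger_gap: 11.9
finger_force: 45.0
clock: 13.92
eef_pos: [596.7, -91.2, 276.6]
eef_rot: [-3.142, -0.002, -0.199]
wrist_force: [1.2, -0.9, 6.4]
finger_gap: 12.2
finger_force: 45.0
```

Caught: collar underside at ~49.9 mm. Next I slide it along the rail toward the batten, which is ~34 mm away.

```bash
python3 -m creep '{"slide":[[0.06,0.29,0],[0.08,0.39,0],[0.08,0.39,0],[0.08,0.39,0],[0.08,0.39,0],[0.06,0.29,0],[0,0,0]],"turn":[0,0,0,0,0,0,0],"claw":[0,0,0,0,0,0,0]}' 45
python3 -m creep '{"slide":[[0.04,0.2,0],[0.04,0.2,0],[0.04,0.2,0],[0,0,0]],"turn":[0,0,0,0],"claw":[0,0,0,0]}' 45
python3 m.py w8
```

```text
clock: 14.8
eef_pos: [600.9, -69.7, 276.3]
eef_rot: [3.141, -0.001, -0.199]
wrist_force: [-0.4, -1.1, 6.9]
finger_gap: 11.5
finger_force: 45.0
clock: 15.3
eef_pos: [602.1, -63.8, 276.3]
eef_rot: [3.141, -0.001, -0.199]
wrist_force: [0.2, -2.6, 6.9]
finger_gap: 12.0
finger_force: 45.0
tcp [602.09  -63.817 276.303] [ 3.141 -0.001 -0.199] [ 0.169 -2.633  6.892]
tcp s,n 17.882959197436445 0.8230236249413727
collar s,n (17.77569007873535, 0.3150565028190613) 24.08938217163086 73.9356745648221 73.60311649653363
rail n 1008 [-25.174 -12.028] 41.39589774182262
slot edges -11.473113801200968 0
batten [ 10.081  48.259 186.385] [-21.991  19.049] 63.65752590752345
```

```bash
python3 -m creep '{"slide":[[0.03,0.15,0],[0.03,0.15,0],[0.03,0.15,0],[0.03,0.15,0],[0.03,0.15,0],[0.03,0.15,0],[0.03,0.15,0],[0,0,0]],"turn":[0,0,0,0,0,0,0,0],"claw":[0,0,0,0,0,0,0,0]}' 45
python3 - <<'E'
from h import *
np.set_printoptions(precision=2,suppress=True)
a=np.radians(78.4);u=np.array([np.cos(a),np.sin(a)]);n=np.array([-u[1],u[0]]);O=np.array([599.3,-81.5])
for cam in("top","scene"):
    im,d=manip.camera(cam);Q=cloud(cam,d);S=(Q[:,:2]-O)@u;N=(Q[:,:2]-O)@n;Z=Q[:,2]
    m=(abs(Z-63)<4)&(abs(N)<25)&(S>20)&(S<240);print(cam,"batten",m.sum(),np.percentile(S[m],[1,99,100]),np.percentile(N[m],[1,99]))
    m=(abs(Z-73)<4)&(abs(N)<35)&(S>225)&(S<300);print("block",np.percentile(S[m],[0,1,99]))
    m=(abs(N)<8)&(S>195)&(S<250)&(Z<66);k=np.argsort(S[m]);print(np.c_[S[m],Z[m]][k].round(0).tolist())
    x0,y0,f=(180,120,6) if cam=="top" else (290,180,6)
    save(cam+"9",cv2.resize(im[y0:y0+80,x0:x0+110],None,fx=f,fy=f,interpolation=cv2.INTER_CUBIC))
E
```

```text
clock: 16.35
eef_pos: [604.2, -53.4, 276.3]
eef_rot: [3.141, -0.001, -0.199]
wrist_force: [0.5, -1.7, 7.4]
finger_gap: 11.5
finger_force: 45.0
top batten 534 [122.97 211.83 239.31] [-19.27  20.16]
block [244.54 244.97 279.52]
[[195.0, 61.0], [195.0, 60.0], [196.0, 62.0], [196.0, 63.0], [197.0, 62.0], [197.0, 64.0], [197.0, 61.0], [197.0, 62.0], [197.0, 65.0], [198.0, 62.0], [198.0, 63.0], [199.0, 64.0], [199.0, 62.0], [199.0, 63.0], [199.0, 63.0], [200.0, 63.0], [201.0, 63.0], [201.0, 59.0], [202.0, 66.0], [202.0, 64.0], [202.0, 60.0], [202.0, 59.0], [203.0, 64.0], [204.0, 64.0], [204.0, 60.0], [204.0, 66.0], [204.0, 61.0], [205.0, 60.0], [205.0, 62.0], [206.0, 62.0], [206.0, 63.0], [207.0, 62.0], [207.0, 63.0], [208.0, 63.0], [208.0, 59.0], [208.0, 65.0], [209.0, 64.0], [209.0, 62.0], [209.0, 63.0], [210.0, 62.0], [210.0, 64.0], [211.0, 61.0], [211.0, 62.0], [212.0, 60.0], [212.0, 62.0], [212.0, 60.0], [224.0, 2.0], [225.0, 4.0], [226.0, 1.0], [226.0, 5.0], [227.0, 0.0], [227.0, 5.0], [228.0, 1.0], [228.0, 4.0], [229.0, 3.0], [229.0, 5.0], [229.0, 1.0], [231.0, 5.0], [231.0, 5.0], [
[... 1156 characters left out ...]
.0, 63.0], [203.0, 62.0], [205.0, 60.0], [205.0, 64.0], [206.0, 63.0], [206.0, 61.0], [206.0, 66.0], [208.0, 63.0], [208.0, 63.0], [209.0, 62.0], [210.0, 64.0], [211.0, 66.0], [212.0, 62.0], [234.0, 43.0], [237.0, 60.0], [237.0, 52.0], [237.0, 42.0], [239.0, 46.0], [240.0, 56.0], [240.0, 60.0], [241.0, 52.0], [241.0, 48.0], [241.0, 52.0], [241.0, 62.0], [241.0, 58.0], [242.0, 50.0], [242.0, 42.0], [243.0, 59.0], [244.0, 36.0], [244.0, 50.0], [244.0, 32.0], [245.0, 35.0], [245.0, 64.0], [245.0, 64.0], [245.0, 61.0], [246.0, 57.0], [246.0, 26.0], [246.0, 58.0], [246.0, 26.0], [246.0, 33.0], [246.0, 22.0], [247.0, 66.0], [247.0, 43.0], [247.0, 29.0], [249.0, 34.0], [249.0, 56.0], [249.0, 54.0]]
```

View pics/top9.png

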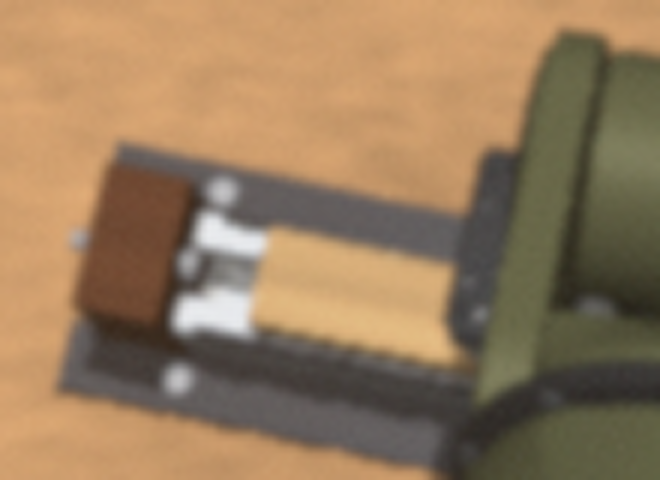

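View pics/scene9.png

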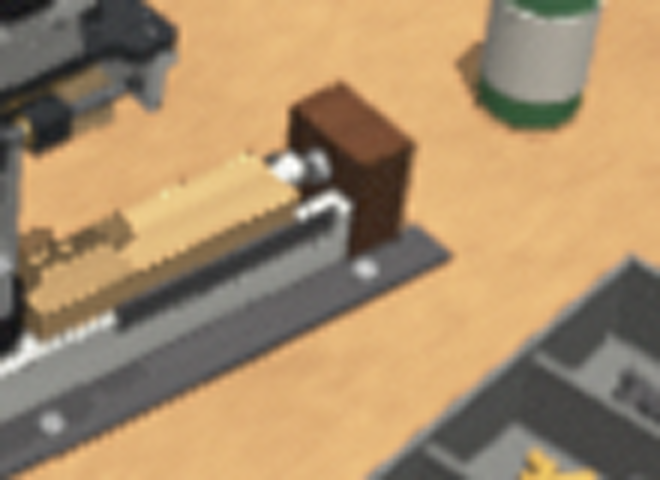

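The screw head's front is at s≈237 and the batten end at ≈212, so ~25 mm remain. Slide 20 mm, then creep.

```bash
python3 -m creep '{"slide":[[0.04,0.2,0],[0.04,0.2,0],[0.04,0.2,0],[0.04,0.2,0],[0.04,0.2,0],[0.04,0.2,0],[0.04,0.2,0],[0,0,0]],"turn":[0,0,0,0,0,0,0,0],"claw":[0,0,0,0,0,0,0,0]}' 45
python3 -m creep '{"slide":[[0.03,0.15,0],[0.03,0.15,0],[0.02,0.1,0],[0.02,0.1,0],[0.02,0.1,0],[0,0,0],[0,0,0]],"turn":[0,0,0,0,0,0,0],"claw":[0,0,0,0,0,0,0]}' 45
python3 -m creep '{"slide":[[0.01,0.03,0],[0,0.03,0],[0.01,0.03,0],[0,0.03,0],[0,0,0]],"turn":[0,0,0,0,0],"claw":[0,0,0,0,0]}' 45
```

```text
clock: 17.45
eef_pos: [607.0, -39.4, 276.3]
eef_rot: [3.141, -0.001, -0.199]
wrist_force: [0.1, -1.7, 6.7]
finger_gap: 11.5
finger_force: 45.0
clock: 18.32
eef_pos: [608.2, -33.5, 276.3]
eef_rot: [3.141, -0.001, -0.199]
wrist_force: [-0.5, -1.8, 6.1]
finger_gap: 11.6
finger_force: 45.0
clock: 18.95
eef_pos: [608.4, -32.3, 276.3]
eef_rot: [3.141, -0.001, -0.199]
wrist_force: [-0.5, -3.7, 5.9]
finger_gap: 11.8
finger_force: 45.0
```

```bash
python3 -m creep '{"slide":[[0.01,0.03,0],[0,0.03,0],[0,0,0]],"turn":[0,0,0],"claw":[0,0,0]}' 45
python3 -m creep '{"slide":[[0.01,0.03,0],[0,0.03,0],[0,0,0]],"turn":[0,0,0],"claw":[0,0,0]}' 45
```

```text
clock: 19.32
eef_pos: [608.5, -31.7, 276.3]
eef_rot: [3.141, -0.001, -0.199]
wrist_force: [0.0, -2.6, 5.6]
finger_gap: 11.6
finger_force: 45.0
clock: 19.7
eef_pos: [608.6, -31.1, 276.3]
eef_rot: [3.141, -0.001, -0.199]
wrist_force: [0.8, -3.3, 6.8]
finger_gap: 11.7
finger_force: 45.0
```

```bash
python3 -m creep '{"slide":[[0.01,0.03,0],[0,0.03,0],[0,0,0]],"turn":[0,0,0],"claw":[0,0,0]}' 45
python3 -m creep '{"slide":[[0.01,0.03,0],[0,0.03,0],[0,0,0]],"turn":[0,0,0],"claw":[0,0,0]}' 45
```

```text
clock: 20.08
eef_pos: [608.7, -30.5, 276.3]
eef_rot: [3.141, -0.001, -0.199]
wrist_force: [-0.7, -2.0, 6.1]
finger_gap: 11.8
finger_force: 45.0
clock: 20.45
eef_pos: [608.8, -29.9, 276.3]
eef_rot: [3.141, -0.001, -0.199]
wrist_force: [-0.6, -3.0, 5.8]
finger_gap: 11.8
finger_force: 45.0
```

```bash
python3 -m creep '{"slide":[[0.01,0.03,0],[0,0.03,0],[0,0,0]],"turn":[0,0,0],"claw":[0,0,0]}' 45
```

```text
clock: 20.82
eef_pos: [608.9, -29.3, 276.3]
eef_rot: [3.141, -0.001, -0.199]
wrist_force: [-0.6, -2.9, 6.8]
finger_gap: 11.7
finger_force: 45.0
```

Still sliding freely: 24.6 mm travelled, drag ~2.5 N. Continue in small steps.

```bash
python3 -m creep '{"slide":[[0.01,0.03,0],[0,0.03,0],[0,0,0]],"turn":[0,0,0],"claw":[0,0,0]}' 45
```

```text
clock: 21.2
eef_pos: [609.0, -28.7, 276.3]
eef_rot: [3.141, -0.001, -0.199]
wrist_force: [0.2, -2.9, 7.0]
finger_gap: 11.8
finger_force: 45.0
```

```bash
python3 -m creep '{"slide":[[0.01,0.03,0],[0,0.03,0],[0,0,0]],"turn":[0,0,0],"claw":[0,0,0]}' 45
```

```text
clock: 21.58
eef_pos: [609.1, -28.2, 276.3]
eef_rot: [3.141, -0.001, -0.199]
wrist_force: [-1.1, -4.1, 6.5]
finger_gap: 11.5
finger_force: 45.0
```

```bash
python3 -m creep '{"slide":[[0.01,0.03,0],[0,0.03,0],[0,0,0]],"turn":[0,0,0],"claw":[0,0,0]}' 45
```

```text
clock: 21.95
eef_pos: [609.1, -28.0, 276.3]
eef_rot: [3.14, -0.001, -0.199]
wrist_force: [-0.9, -7.0, 7.4]
finger_gap: 12.0
finger_force: 45.0
```

```bash
python3 -m creep '{"slide":[[0.01,0.03,0],[0,0,0],[0,0,0]],"turn":[0,0,0],"claw":[0,0,0]}' 45
```

```text
clock: 22.32
eef_pos: [609.2, -27.9, 276.4]
eef_rot: [3.14, -0.001, -0.2]
wrist_force: [-1.5, -7.6, 7.3]
finger_gap: 11.9
finger_force: 45.0
```

```bash
python3 -m creep '{"slide":[[0,0.03,0],[0,0,0],[0,0,0]],"turn":[0,0,0],"claw":[0,0,0]}' 45
```

```text
clock: 22.7
eef_pos: [609.2, -27.7, 276.4]
eef_rot: [3.139, -0.001, -0.2]
wrist_force: [-2.2, -9.9, 7.3]
finger_gap: 11.7
finger_force: 45.0
```

```bash
python3 -m creep '{"slide":[[0,0.02,0],[0,0,0],[0,0,0]],"turn":[0,0,0],"claw":[0,0,0]}' 45
```

```text
clock: 23.08
eef_pos: [609.2, -27.6, 276.4]
eef_rot: [3.139, -0.001, -0.2]
wrist_force: [-1.7, -10.2, 8.5]
finger_gap: 11.6
finger_force: 45.0
```

```bash
python3 -m creep '{"slide":[[0,0,0],[0,0,0],[0,0,0],[0,0,0],[0,0,0]],"turn":[0,0,0,0,0],"claw":[0.35,0.4,0.4,0.4,0.4]}' 45
python3 -m creep '{"slide":[[0,0,1],[0,0,2],[0,0,3],[0,0,3],[0,0,3],[0,0,0],[0,0,0]],"turn":[0,0,0,0,0,0,0],"claw":[0.4,0.4,0.4,0.4,0.4,0.4,0.4]}' 45
python3 - <<'E'
from h import *
np.set_printoptions(precision=2,suppress=True)
a=np.radians(78.4);u=np.array([np.cos(a),np.sin(a)]);n=np.array([-u[1],u[0]]);O=np.array([599.3,-81.5])
cal=manip.calibration("wrist");im,d=manip.camera("wrist");save("w10",im)
P=cloud("wrist",d,cal=cal);S=(P[:,:2]-O)@u;N=(P[:,:2]-O)@n;Z=P[:,2]
near=(np.hypot(P[:,0]-609,P[:,1]+28)<30)
m=near&(abs(Z-74)<3);print("collar",cv2.minEnclosingCircle(np.stack([S,N],1)[m].astype(np.float32)),np.median(Z[m]))
m=near&(abs(Z-106)<4);print("bar",cv2.minAreaRect(np.stack([S,N],1)[m].astype(np.float32)),np.median(Z[m]))
m=(abs(Z-63.5)<2)&(S>70)&(S<235)&(abs(N)<25);print("batten",np.percentile(S[m],[0,.5,99.5]),np.percentile(N[m],[1,99]),cv2.minAreaRect(np.stack([S,N],1)[m].astype(np.float32)))
E
```

```text
clock: 23.7
eef_pos: [609.2, -26.3, 275.7]
eef_rot: [-3.142, 0.0, -0.199]
wrist_force: [-0.5, 0.6, -0.4]
finger_gap: 37.6
finger_force: 0.0
clock: 24.58
eef_pos: [609.0, -26.4, 395.1]
eef_rot: [3.141, 0.001, -0.199]
wrist_force: [0.4, -0.2, -0.7]
finger_gap: 37.4
finger_force: 0.0
collar ((53.98284149169922, 0.7148621082305908), 24.16724967956543) 74.61353548423489
bar ((54.13233947753906, 0.6285037994384766), (11.64494800567627, 43.75688171386719), 0.5574007034301758) 106.41960932790468
batten [ 72.98  78.76 234.28] [-21.09  17.99] ((154.08474731445312, -1.3242053985595703), (40.56535339355469, 161.973388671875), 89.47443389892578)
```

View pics/w10.png

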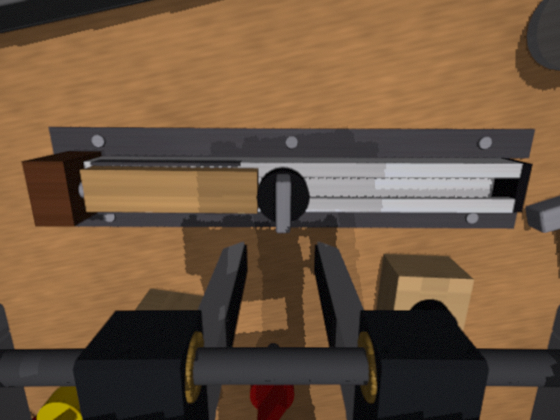

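The last view shows the stop caught upright with its bar across the rail. The collar touches the batten's end at px (258,190) and the batten reaches the screw at px (84,190). Handing in.

```bash
python3 -c "from cell import manip;print(manip.sign_off())"
```

```text
the job is handed in; nothing more can be done
None
```

The stop is caught across the rail and was pressed against the batten at about 8–10 N until the batten met the set screw. I let go with the stop still touching and handed the job in at about 25 s; the sign-off gave no verdict.

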